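Unclamp a carved press block and rack it to dry

TASK

Throw the red-handled toggle clamp right open and leave it open, lift the carved plaster block out of the cradle and set it down in the middle of the round bat, so that it can be taken again by its plain end; then slide it, carved end first, into the free bay of the drying rack, home against the back of the bay. Set the block down rather than let it drop, do not drag it out from under the closed clamp, and leave the other two blocks in the rack and the things on the table where they are.

Things in the scene. Friction and masses are not known exactly. Their poses are not given: they have to be found in the camera images.
- clamp_arm (a joint): Pressing arm of the steel toggle clamp, rad: about 0 (to 0.08) = locked, level on the block; 1.62 = fully open, upright at its stop. A four-bar linkage ties it to the handle: the first 0.36 rad of the handle only carries it over dead centre, then arm and handle tip back together (handle 0.8, 1.3, 1.8 rad from its start for arm 0.4, 0.9, 1.6). Past dead centre it stays about where it is left.
- handle_grip (a point): Middle of the clamp's upright red grip (19 mm thick, 72 long). In the cradle's y, z it moves from (-78, 173) mm locked through (-103, 171), (-134, 150), (-151, 125), (-158, 97) to (-153, 64) fully open, the grip leaning back from upright by -0.1, 0.26, 0.7, 1.05, 1.36, 1.7 rad there. Push its +y (block) side towards -y, then down. Takes about 5 to 10 N.
- cradle: Fixed plywood board 120 (x) by 255 (y) by 18 mm, origin under its middle. Block nest at y -40 to 100 between four dowels (x +-36.5, y -26 and 86) and an end stop, 16 mm high, 1.5 clear. Clamp on the -y end, 54 wide. Locked arm 110 high over the plain end; open, its spindle sticks out level to y -27 at height 140, so no gripper fits over the plain end: lift the block under 60 mm, then go to +y.
- block_center (a point): Centre of the clamped plaster block, half-way up: 140 (x) by 60 (y) by 38 mm, 0.24 to 0.38 kg. Its x points from the plain end to the carved (brown fern) end. Starts in the cradle, its x along the cradle's y, its underside 18 mm above the table. With the clamp open it lifts straight up; the sides between the dowels are free.
- block_plain_end (a point): Middle of the block's plain white 40 mm long end part, half-way up: the point 50 mm from block_center along its -x, 20 mm from the end face. It stays outside the rack when the block is home.
- bat_top (a point): Centre of the top of the fixed round grey bat, 180 mm across, 12 mm thick, lying between cradle and rack; top 12 mm above the table. Put the block's middle within 60 mm of it.
- free_bay (a point): In the one free bay of the rack (white paper on its floor, 1 mm or less): the point on the floor, 12 mm above the table, over which the block's middle stands when home. x points into the bay. Home, the carved end touches the back board at x +70 mm, the bay's mouth is at x -30 mm, so 40 mm of plain end stick out. Which bay is free varies.
- rack: Fixed wooden drying rack, 310 wide (y) by 112 deep (x) by 74 high, origin under the bays' middle. Three bays side by side at y -100, 0, 100 mm, open to -x, each 90 mm wide and 50 high inside, floor 12 mm, roof top 74 mm above the table (flat tiles on it, to 80 mm). Mouth at x -50.
- stock_a: Another carved block of the same size, loose, already home in a bay (grey-green, strokes); origin under its middle. Leave alone.
- stock_b: A third carved block, same size, loose, already home in a bay (sand, rings); origin under its middle. Leave alone.
- glaze_jar: Loose green glaze jar, 60 mm across, 80 high, on the table in front of the cradle; origin under its middle. Leave alone.
- water_bowl: Loose blue bowl, 110 mm across, 50 high, behind; origin under its middle. Leave alone.
- loop_tool: Loose wooden loop carving tool lying along its x, 170 mm long, 12 high; origin under its middle. Leave alone.
- wood_rib: Loose flat dark wooden rib, 126 by 52 by 7 mm; origin under its middle. Leave alone.
Things that resemble listed ones, but are neither listed nor needed, are in the scene too. Of the things shaped like the part that bears bat_top, the grey one is meant.

How it is judged:
By the outcome, as a careful person would: the job done as asked, in the order asked, and still so for the second after the job is handed in, with the robot touching nothing.
It also fails if it takes over 70 s, if anything falls off the work surface, if the arm or the gripper's body presses on something with over 40 N, if the wrist force passes 120 N, or if a joint passes its speed limit or range.

ROBOT

A 6-joint arm with a two-finger parallel gripper is mounted at the origin on the work surface. World frame = base frame: x ahead of the robot, y to its left, z up, the work surface at z = 0. Lengths are in m, angles in rad, forces in N, time in s.
With the tool pointing down it reaches from about 0.375 to 0.925 m from the base axis. Payload 5.7 kg.
Tool frame: the origin (TCP) lies midway between the tips of the shut fingers; the grasp point (between the pads) lies behind it (manip.grip_point_offset is the z of the grasp point in the tool frame, in m); z points along the fingers, y is the line along which they close (so a half turn about z gives the same grasp; the last joint's range is limited). The gripper opens to 85 mm and grips with 20 to 120 N. Pads are 22 mm wide; open, the fingers measure 114 mm over their backs; the gripper's body (76 mm by 85 mm) begins 54 mm behind the grasp point. The pads swing forward as they close: fully open they stand 13 mm farther back than shut.
Start: joints at [-1.293, 0.359, 1.51, -0, 1.272, -0.115], TCP at [0.23, -0.554, 0.231] pointing down, gripper open.
Joint ranges: [-2.97, 2.97], [-1.01, 2.36], [0.21, 2.38], [-0.96, 4.11], [0.2, 2.71], [-2.98, 2.98]. Speed limits (rad/s): [2.39, 2.39, 3.14, 3.14, 3.14, 3.14].

INTERFACE

Orientations are given as a unit quaternion [x, y, z, w].
In Python, from bench import manip gives the robot as it stands. The module is installed in compiled form; this text tells all that it offers.
- The arm moves only by the tool servo_tool, never from a script. Its argument "increments" is one flat list of numbers, 7 for each row, row after row: the shift along the tool's x, y, z in cm, then the turn, a rotation vector about the tool's x, y, z in degrees, then the finger opening in cm, from 0 to 8.54. In form: [x, y, z, rx, ry, rz, fingers, x, y, z, rx, ry, rz, fingers, ...]. A call has exactly 8 rows; each row shifts and turns the commanded pose from where the row before left it, along the tool's axes as they then stand; what a row does not reach is not made up. A row lasts 1/8 s, in which the tool goes at most 62.5 mm and 10.7 degrees, less where a joint would pass 70% of its speed; a pose out of reach is approached as far as the arm can. A call is refused whole if a number of a shift passes 6.25 or a number of a turn 10.7, either way. A call with a gripper value outside its range is refused whole. The fingers move at their own pace and stop on an object; "grip_force" is the grip in N (left out, the last holds). Time passes only in rows, so rows that do not move let the fingers close, or fill a call up. It gives the time, the measured TCP pose, the force, the opening and the grip force at its end, in the units of the state.
- manip.get_state(): the state, without advancing time (a new reading comes with each control period).
- manip.capture(name): name is "scene" or "top" or "wrist"; returns a dict with "image" (384x512x3 uint8, red, green, blue), "depth" (384x512 float32, m along the optical axis (not along the pixel's ray), 0 where there is no reading), "K" (3x3 intrinsics, pixels), "world_from_camera" (4x4, takes a point from camera to world coordinates). Camera axes: x right, y up, looking along -z (the intrinsics and any distortion apply to the point x, -y, -z); pixel columns grow to the right and rows downward; lengths in m; the calibration is good to about 2 mm. A picture is of the moment at which its call begins.
- manip.close_job(): hands the job in; it is judged then, once.
The state is a dict: "clock": time; "q": joint angles; "joint_velocities": joint speeds; "joint_efforts": joint torques, N m; "position": TCP position; "orientation": TCP orientation; "force": force on the tool from outside, world axes, zero at the start; "ft_torque": the same for the moment, N m; "width": finger opening in m; "finger_force": force on a finger pad.
Only numpy, scipy, OpenCV 4.12 (cv2) and the standard library are available. Lean on these libraries where they do the work, as an engineer would, in place of code of your own. Each camera call takes 0.05 s, during which the arm holds its last target. There are 200 camera calls.

## Working session

There is one attempt and no reset: what is moved stays moved. The work goes in short steps, Python scripts to look and compute and a tool call to move; the robot and the scene stay as the last step left them, time stands still between calls to the robot, and variables do not carry over. Pictures are saved under pics/ and viewed, at most 10 in all, crops included, and the job is handed in when it is done.

Besides the shell and the picture viewer there is one more tool, called by a JSON object that holds its "name" and its "arguments". servo_tool: Moves the arm, as the interface text tells. Its arguments: {"type":"object","properties":{"increments":{"type":"array","items":{"type":"number"}},"grip_force":{"type":"number"}},"required":["increments"]}

```bash
mkdir -p pics
cat > h.py <<'E'
import numpy as np, cv2
from bench import manip
from scipy.spatial.transform import Rotation as R
def cap(n,f):
    c=manip.capture(n); cv2.imwrite(f'pics/{f}.png',c['image'][...,::-1]); np.savez(f'{f}.npz',**c); return c
def ray(c,u,v):
    K=c['K'];T=c['world_from_camera']
    d=np.array([(u-K[0,2])/K[0,0],-(v-K[1,2])/K[1,1],-1.]); return T[:3,3],T[:3,:3]@d
def P(c,u,v):
    o,d=ray(c,u,v); return o+d*np.median(c['depth'][int(v)-1:int(v)+2,int(u)-1:int(u)+2])
def onz(c,u,v,z):
    o,d=ray(c,u,v); return o+d*(z-o[2])/d[2]
E
python3 - <<'E'
from h import *
a=cap('top','top0');b=cap('scene','scene0')
for f in('top0','scene0'):
    i=cv2.imread(f'pics/{f}.png'); cv2.imwrite(f'pics/{f}b.png',cv2.resize(i,(800,600),interpolation=cv2.INTER_CUBIC))
for c in(a,b):print(c['K'],c['world_from_camera'],sorted(c))
print(manip.get_state(),manip.grip_point_offset)
E
```

```text
[[443.70870245   0.         253.07262102]
 [  0.         443.70870245 203.04518084]
 [  0.           0.           1.        ]] [[ 1.13006686e-02  9.89377946e-01 -1.44926100e-01  2.97708030e-01]
 [-9.99935940e-01  1.12742412e-02 -1.00367773e-03 -1.42637087e-02]
 [ 6.40915196e-04  1.44928158e-01  9.89441973e-01  1.54513528e+00]
 [ 0.00000000e+00  0.00000000e+00  0.00000000e+00  1.00000000e+00]] ['K', 'depth', 'image', 'world_from_camera']
[[433.75788187   0.         261.33901844]
 [  0.         433.75788187 190.97558907]
 [  0.           0.           1.        ]] [[ 0.33205995 -0.6926771   0.64026137  1.35475243]
 [ 0.94325064  0.24111205 -0.22834888 -0.33346276]
 [ 0.00379731  0.67975247  0.73343177  1.10432384]
 [ 0.          0.          0.          1.        ]] ['K', 'depth', 'image', 'world_from_camera']
{'clock': 0.1, 'q': array([-1.29309453e+00,  3.59447817e-01,  1.51133360e+00, -9.67571128e-06,
        1.27254409e+00, -1.15118258e-01]), 'joint_velocities': array([ 9.80500138e-04,  4.99629653e-05, -2.91394469e-03,  3.57492476e-04,
        1.69564428e-03,  8.26410284e-04]), 'joint_efforts': array([ 5.20437443e-04, -5.28652060e+01, -2.79349244e+01, -5.76172351e-05,
        5.02677969e-03,  1.71705050e-06]), 'position': array([ 0.22948177, -0.55369473,  0.23052526]), 'orientation': array([ 9.80772832e-01,  1.95150970e-01, -7.49636225e-05, -8.63190563e-04]), 'force': array([ 1.0203527 , -0.01748962,  0.59738607]), 'ft_torque': array([-0.01039393, -0.03508406, -0.00957099]), 'finger_force': 0.0, 'width': 0.08553139036446558} -0.0187
```

View pics/top0b.png

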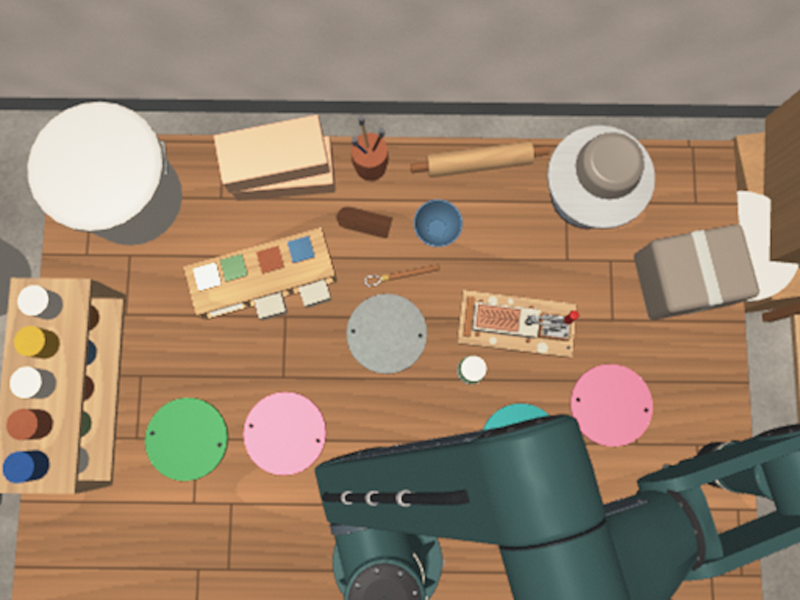

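View pics/scene0b.png

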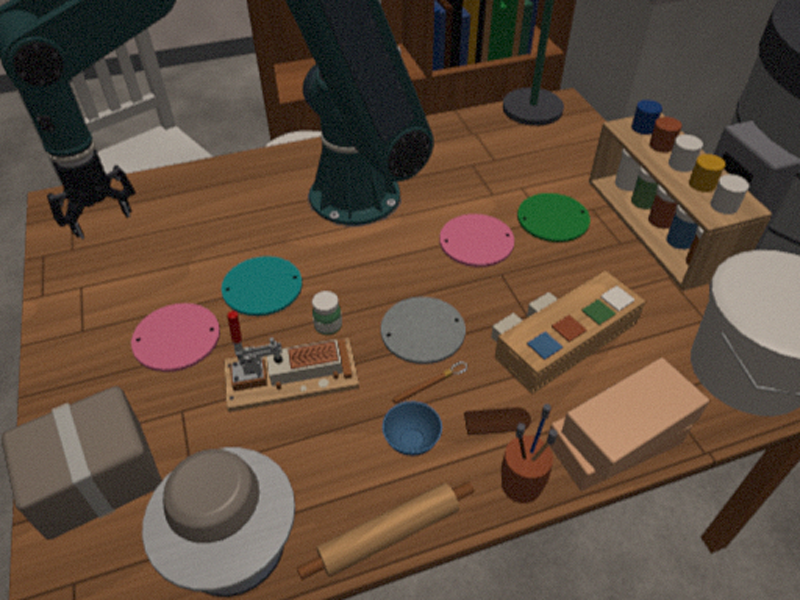

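The top view (800 px scale) shows the cradle at (518,323), clamp end to the right with its red handle at (572,316). The glaze jar is at (473,368) and the rack at (262,272) with its mouth towards the robot. Two block ends stick out at (270,305) and (315,292), and the left bay, (225,310), looks free.

Look-alikes:
- **Bats:** grey (387,333), teal (520,420), pink (612,405) and (285,433), green (186,438). The grey one is meant.
- **Racks:** drying rack (262,272) and jar shelf (60,385). The drying rack is meant.
- **Blocks:** the clamped one (500,318) and the stock blocks in the rack. The clamped one is meant.

Next is one close crop to check.

Run:
```python
from h import *
i=cv2.imread('pics/top0.png'); 
A=cv2.resize(i[180:232,287:377],None,fx=6,fy=6,interpolation=cv2.INTER_CUBIC)   # 540x312
B=cv2.resize(i[142:212,112:220],None,fx=4,fy=4,interpolation=cv2.INTER_CUBIC)  #432x280
m=np.zeros((600,800,3),np.uint8); m[:312,:540]=A; m[315:595,:432]=B
cv2.imwrite('pics/crop1.png',m)
c=dict(np.load('top0.npz'))
hsv=cv2.cvtColor(i,cv2.COLOR_BGR2HSV)
g=((hsv[...,1]<40)&(hsv[...,2]>90)).astype(np.uint8); g[:185]=0;g[240:]=0;g[:,:220]=0;g[:,275:]=0
M=cv2.moments(g,True); print('bat',M['m00'],onz(c,M['m10']/M['m00'],M['m01']/M['m00'],.012))
for n,u,v in [('jar',473,368),('tool',410,274),('bowl',438,222),('handle',573,316)]: print(n,P(c,u/1.5625,v/1.5625))
```

```text
bat 2015.0 [0.48657434 0.00769025 0.012     ]
jar [ 0.4059882  -0.17820801  0.07752925]
tool [ 0.62136746 -0.04447606  0.01145977]
bowl [ 0.74522944 -0.10780458  0.00419261]
handle [ 0.49998906 -0.35914596  0.20798536]
```

View pics/crop1.png

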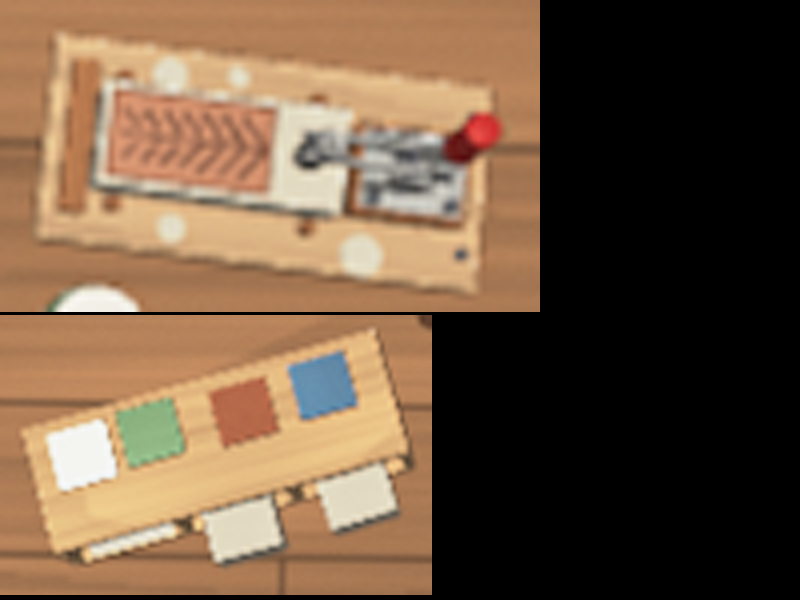

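The crop confirms the carved fern block under the clamp: plain end right at crop (315,150), red handle top (482,130). The left bay of the rack is free, with white paper at (130,542), and two stock block ends show at (245,530) and (358,495).

Run:
```python
from h import *
c=dict(np.load('top0.npz'))
def px(p,ox,oy,s): return [(ox+(u+.5)/s-.5,oy+(v+.5)/s-.5) for u,v in p]
C=np.array([onz(c,u,v,.018) for u,v in px([(57,37),(492,90),(475,290),(38,240)],287,180,6)])[:,:2]
Q=np.array([onz(c,u,v,.074) for u,v in px([(22,115),(375,15),(410,140),(55,237)],112,142,4)])[:,:2]
def fit(model,obs):
    m=np.array(model)/1000; mc=m.mean(0); oc=obs.mean(0); H=(m-mc).T@(obs-oc)
    a=np.arctan2(H[0,1]-H[1,0],H[0,0]+H[1,1]); r=np.array([[np.cos(a),-np.sin(a)],[np.sin(a),np.cos(a)]])
    t=oc-r@mc; print(a,np.degrees(a),t,'res',np.round((m@r.T+t-obs)*1000,1)); return r,t
# cradle: y axis toward world +y (image left); x -> world +x (image up)
r,t=fit([(60,127.5),(60,-127.5),(-60,-127.5),(-60,127.5)],C)
g=lambda x,y:np.round(r@np.array([x,y])/1000+t,4)
print('block',g(0,30),'plain',g(0,-20),'grips',[g(0,y) for y in(-78,-103,-134,-151,-158,-153)])
r2,t2=fit([(62,155),(62,-155),(-50,-155),(-50,155)],Q)
for y in(100,0,-100): print('bay',y,r2@np.array([-.02,y/1000])+t2)
print(r,r2)
# refine block from its own white top
T=np.array([onz(c,u,v,.056) for u,v in px([(103,80),(352,112),(343,215),(95,187)],287,180,6)]);print('blocktop',T.mean(0),T)
```

```text
-0.10664732098498396 -6.110441388816558 [ 0.51107509 -0.28288472] res [[ 0.  -0. ]
 [ 1.3 -0.7]
 [-1.2 -0.8]
 [-0.1  1.5]]
block [ 0.5143 -0.2531] plain [ 0.5089 -0.3028] grips [array([ 0.5028, -0.3604]), array([ 0.5001, -0.3853]), array([ 0.4968, -0.4161]), array([ 0.495, -0.433]), array([ 0.4943, -0.44  ]), array([ 0.4948, -0.435 ])]
0.2916077219411812 16.707891740654134 [0.60619701 0.28242074] res [[ 1.3 -0.2]
 [-0.3 -0.6]
 [ 0.9 -0.3]
 [-1.9  1.1]]
bay 100 [0.55829211 0.37244918]
bay 0 [0.58704135 0.27667089]
bay -100 [0.6157906 0.1808926]
[[ 0.99431856  0.10644527]
 [-0.10644527  0.99431856]] [[ 0.95778291 -0.28749244]
 [ 0.28749244  0.95778291]]
blocktop [ 0.51423652 -0.252536    0.056     ] [[ 0.55262942 -0.18483146  0.056     ]
 [ 0.53585988 -0.32574321  0.056     ]
 [ 0.47707507 -0.3195707   0.056     ]
 [ 0.49138169 -0.17999863  0.056     ]]
```

{"name": "servo_tool", "arguments": {"increments": [0,0,-2,0,0,-10.2,0,0,0,-2,0,0,-10.2,0,0,0,-2,0,0,-10.2,0,0,0,0,0,0,-10.2,0,0,0,0,0,0,-10.2,0,0,0,0,0,0,-10.2,0,4.3,4.3,0,0,0,-0.2,0,4.3,4.3,0,0,0,0,0], "grip_force": 40}}

```text
clock: 1.1
position: [0.3249, -0.4774, 0.2907]
orientation: [0.744, 0.668, 0.0, -0.0]
force: [0.3, -1.2, -0.5]
width: -0.0001
finger_force: 0.0
```

```bash
cat >> h.py <<'E'
rot=lambda a:np.array([[np.cos(a),-np.sin(a)],[np.sin(a),np.cos(a)]])
CR=(rot(-0.10665),np.array([.5111,-.2829])); RK=(rot(0.2916),np.array([.6062,.2824]))
def st():
    s=manip.get_state(); p=s['position']; M=R.from_quat(s['orientation']).as_matrix()
    print('t',round(s['clock'],2),'p',p.round(4),'yaw',np.degrees(np.arctan2(M[1,0],M[0,0])).round(2),'tilt',np.degrees(np.arccos(-M[2,2])).round(2),'F',s['force'].round(1),'w',round(s['width'],4),'ff',round(s['finger_force'],1))
    for n,(r,t) in(('cradle',CR),('rack',RK)): print(n,((p[:2]-t)@r*1000).round(1),end=' ')
    print(); return s
E
python3 -c "from h import *; st()"
```

```text
t 1.1 p [ 0.3249 -0.4774  0.2907] yaw 83.78 tilt 0.05 F [ 0.3 -1.2 -0.5] w -0.0001 ff 0.0
cradle [-164.5 -213.2] rack [-487.9 -646.8]
```

{"name": "servo_tool", "arguments": {"increments": [4.35,4.1,0,0,0,0,0,4.4,4.1,0,0,0,0,0,4.4,4.1,0,0,0,0,0,4.4,4.0,0,0,0,0,0,0,0,4,0,0,0,0,0,0,4,0,0,0,0,0,0,4,0,0,0,0,0,0,0.5,0,0,0,0]}}

```text
clock: 2.1
position: [0.503, -0.319, 0.1632]
orientation: [0.744, 0.669, -0.001, -0.004]
force: [0.6, -0.5, -0.3]
width: 0.0
finger_force: 0.0
```

```bash
python3 -c "
from h import *; st()
w=cap('wrist','w1');s=cap('scene','s1')['image'][...,::-1]
i=s[170:280,110:260]
m=np.zeros((600,800,3),np.uint8);m[:384//2*1,:256]=cv2.resize(w['image'][...,::-1],(256,192));m[:,:][0:550,50:800]=cv2.resize(i,(750,550),interpolation=cv2.INTER_CUBIC)
cv2.imwrite('pics/v1.png',m)"
```

```text
t 2.1 p [ 0.503  -0.319   0.1632] yaw 83.91 tilt 0.41 F [ 0.6 -0.5 -0.3] w 0.0 ff 0.0
cradle [ -4.2 -36.8] rack [-271.8 -546.4]
```

View pics/v1.png

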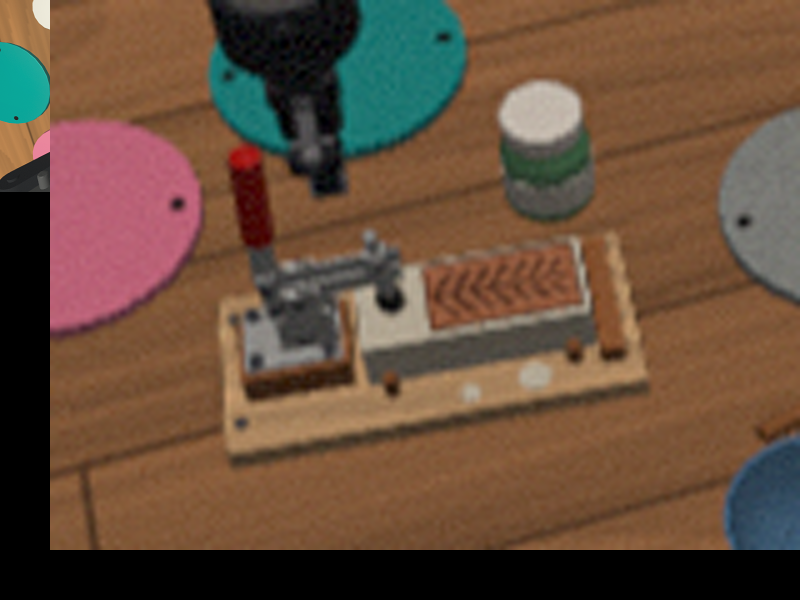

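{"name": "servo_tool", "arguments": {"increments": [-1.2,0.1,0,0,0,0,0,-1.2,0.1,0,0,0,0,0,-1.1,0.1,0,0,0,0,0,-1.1,0,0,0,0,0,0,-1.1,0,0,0,0,0,0,-1.0,0,0,0,0,0,0,-1.0,0,0,0,0,0,0,-1.0,0,0,0,0,0,0]}}

```text
clock: 3.2
position: [0.4987, -0.4082, 0.1661]
orientation: [0.744, 0.669, 0.0, -0.0]
force: [0.2, 0.3, 0.1]
width: -0.0001
finger_force: 0.2
```

```bash
python3 -c "from h import *; st()"
```

```text
t 3.2 p [ 0.4987 -0.4082  0.1661] yaw 83.9 tilt 0.03 F [0.2 0.3 0.1] w -0.0001 ff 0.2
cradle [   1.  -125.9] rack [-301.5 -630.5]
```

{"name": "servo_tool", "arguments": {"increments": [-0.9,0,0.8,0,0,0,0,-0.9,0,0.8,0,0,0,0,-0.8,0,0.8,0,0,0,0,-0.4,0,1.1,0,0,0,0,-0.4,0,1.1,0,0,0,0,-0.4,0,1.1,0,0,0,0,-0.3,0,0.9,0,0,0,0,-0.3,0,0.9,0,0,0,0]}}

```text
clock: 4.2
position: [0.4942, -0.4515, 0.0906]
orientation: [0.744, 0.669, 0.0, -0.0]
force: [0.3, 0.6, -0.3]
width: 0.0003
finger_force: 0.1
```

```bash
python3 -c "
from h import *; st()
s=cap('scene','s2')['image'][...,::-1]
cv2.imwrite('pics/v2.png',cv2.resize(s[170:280,110:260],(750,550),interpolation=cv2.INTER_CUBIC))"
```

```text
t 4.2 p [ 0.4942 -0.4515  0.0906] yaw 83.91 tilt 0.02 F [ 0.3  0.6 -0.3] w 0.0003 ff 0.1
cradle [   1.1 -169.4] rack [-318.3 -670.7]
```

View pics/v2.png

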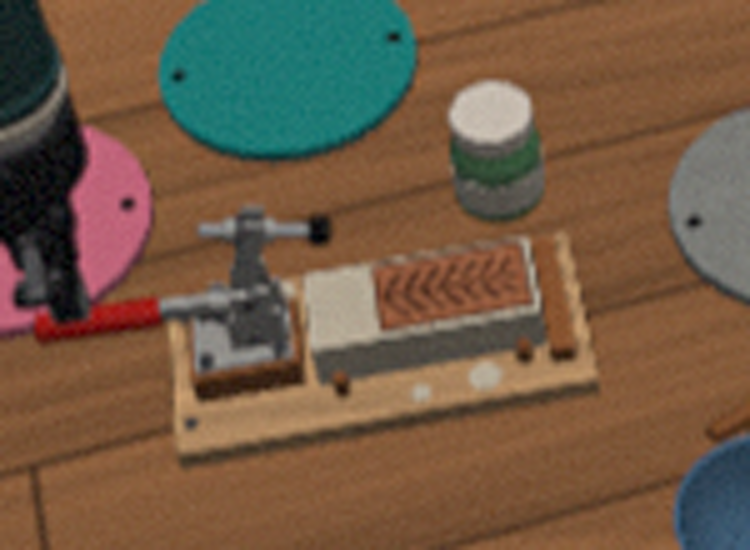

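The handle (95,318) is nearly level and the arm (250,250) nearly upright. It still needs to be pushed to the stop.

{"name": "servo_tool", "arguments": {"increments": [0,0,0.5,0,0,0,0,0,0,0.5,0,0,0,0,0,0,0.4,0,0,0,0,0,0,0.3,0,0,0,0,0,0,0.2,0,0,0,0,0,0,0.1,0,0,0,0,0,0,0,0,0,0,0,0,0,0,0,0,0,0]}}

```text
clock: 5.25
position: [0.4942, -0.4514, 0.0715]
orientation: [0.744, 0.669, 0.0, 0.0]
force: [-1.0, 0.6, 3.0]
width: 0.0
finger_force: 1.2
```

```bash
python3 -c "from h import *; st()"
```

```text
t 5.25 p [ 0.4942 -0.4514  0.0715] yaw 83.91 tilt 0.0 F [-1.   0.6  3. ] w 0.0 ff 1.2
cradle [   1.2 -169.3] rack [-318.2 -670.6]
```

{"name": "servo_tool", "arguments": {"increments": [0,0,0.1,0,0,0,0,0,0,0.1,0,0,0,0,0,0,0.1,0,0,0,0,0,0,0.1,0,0,0,0,0,0,0,0,0,0,0,0,0,0,0,0,0,0,0,0,0,0,0,0,0,0,0,0,0,0,0,0]}}

```text
clock: 6.25
position: [0.4944, -0.4514, 0.0684]
orientation: [0.744, 0.669, 0.0, 0.0]
force: [-2.3, 3.4, 10.4]
width: 0.0001
finger_force: 4.9
```

```bash
python3 -c "from h import *; st()"
```

```text
t 6.25 p [ 0.4944 -0.4514  0.0684] yaw 83.91 tilt 0.03 F [-2.3  3.4 10.4] w 0.0001 ff 4.9
cradle [   1.4 -169.3] rack [-318.  -670.7]
```

{"name": "servo_tool", "arguments": {"increments": [0,0,0.1,0,0,0,0,0,0,0.1,0,0,0,0,0,0,0.1,0,0,0,0,0,0,0.1,0,0,0,0,0,0,0,0,0,0,0,0,0,0,0,0,0,0,0,0,0,0,0,0,0,0,0,0,0,0,0,0]}}

```text
clock: 7.25
position: [0.4945, -0.4513, 0.0655]
orientation: [0.744, 0.669, 0.0, 0.0]
force: [-3.6, 5.8, 18.0]
width: 0.0004
finger_force: 8.5
```

```bash
python3 -c "from h import *; st()"
```

```text
t 7.25 p [ 0.4945 -0.4513  0.0655] yaw 83.91 tilt 0.05 F [-3.6  5.8 18. ] w 0.0004 ff 8.5
cradle [   1.4 -169.2] rack [-317.9 -670.6]
```

{"name": "servo_tool", "arguments": {"increments": [0,0,-4,0,0,0,0,0,0,-6,0,0,0,0,0,0,-5.5,0,0,0,0,5,0,0,0,0,0,8.5,5,0,0,0,0,0,8.5,5,0,0,0,0,0,8.5,5,0,0,0,0,0,8.5,0,0,0,0,0,0,8.5], "grip_force": 70}}

```text
clock: 8.25
position: [0.5152, -0.2492, 0.218]
orientation: [0.743, 0.67, 0.0, -0.001]
force: [-0.9, -0.3, 0.0]
width: 0.0849
finger_force: 0.0
```

```bash
python3 -c "
from h import *; st()
s=cap('scene','s3')['image'][...,::-1];w=cap('wrist','w3')['image'][...,::-1]
m=np.zeros((600,800,3),np.uint8);m[:330,:450]=cv2.resize(s[170:280,110:260],(450,330),interpolation=cv2.INTER_CUBIC);m[330:600,450:800]=cv2.resize(w,(350,270),interpolation=cv2.INTER_AREA)
cv2.imwrite('pics/v3.png',m)"
```

```text
t 8.25 p [ 0.5152 -0.2492  0.218 ] yaw 84.11 tilt 0.1 F [-0.9 -0.3  0. ] w 0.0849 ff 0.0
cradle [ 0.5 34. ] rack [-240. -483.]
```

View pics/v3.png

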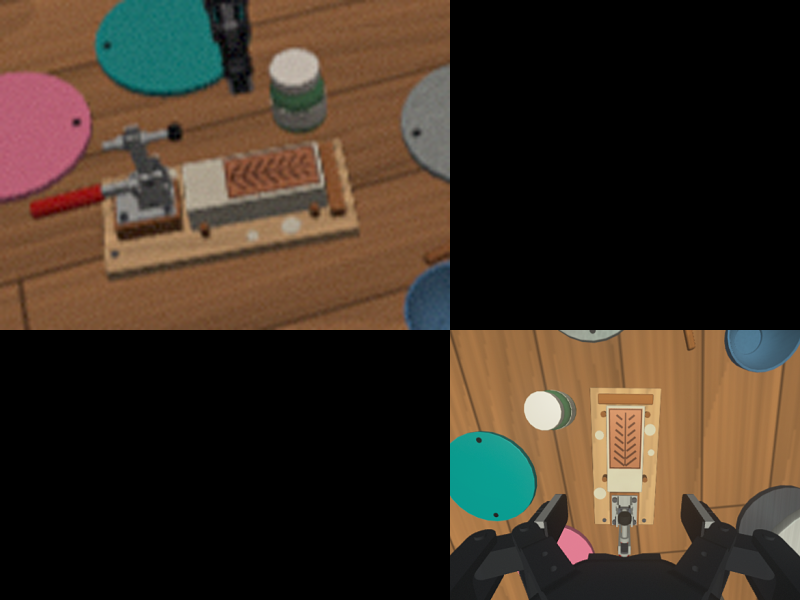

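The clamp is fully open: handle (65,198) past level, arm upright at (140,150). The wrist view shows the block centred between the fingers at (625,440). Descend and grip at mid-block.

{"name": "servo_tool", "arguments": {"increments": [-0.2,0,5,0,0,0,8.5,0,0,5,0,0,0,8.5,0,0,5,0,0,0,8.5,0,0,3,0,0,0,8.5,0,0,1.7,0,0,0,8.5,0,0,0,0,0,0,5.5,0,0,0,0,0,0,5.5,0,0,0,0,0,0,5.5], "grip_force": 70}}

```text
clock: 9.35
position: [0.516, -0.2552, 0.0225]
orientation: [0.744, 0.668, 0.0, 0.001]
force: [-0.6, -1.0, -2.1]
width: 0.059
finger_force: 75.9
```

```bash
python3 -c "from h import *; st()"
```

```text
t 9.35 p [ 0.516  -0.2552  0.0225] yaw 83.9 tilt 0.13 F [-0.6 -1.  -2.1] w 0.059 ff 75.9
cradle [ 2.  28.1] rack [-240.9 -489. ]
```

{"name": "servo_tool", "arguments": {"increments": [0,0,-1,0,0,0,5.5,0,0,-2.5,0,0,0,5.5,0,0,-1.3,0,0,0,5.5,2.5,0,0,0,0,0,5.5,4,0,0,0,0,0,5.5,4.5,0,0,0,0,0,5.5,4.5,0,0,0,0,0,5.5,4.5,0,0,0,0,0,5.5]}}

```text
clock: 10.35
position: [0.5367, -0.0543, 0.0699]
orientation: [0.744, 0.668, 0.0, 0.0]
force: [1.1, 0.2, -1.5]
width: 0.059
finger_force: 76.7
```

```bash
python3 -c "from h import *; st()"
```

```text
t 10.35 p [ 0.5367 -0.0543  0.0699] yaw 83.9 tilt 0.05 F [ 1.1  0.2 -1.5] w 0.059 ff 76.7
cradle [  1.1 230. ] rack [-163.4 -302.5]
```

{"name": "servo_tool", "arguments": {"increments": [4,-4,0,0,0,0,5.5,1.6,-1.6,0,0,0,9.6,5.5,0,0,0,0,0,9.6,5.5,0,0,0,0,0,9.6,5.5,0,0,0,0,0,9.6,5.5,0,0,0,0,0,9.6,5.5,0,0,0,0,0,9.6,5.5,0,0,0,0,0,9.6,5.5]}}

```text
clock: 11.35
position: [0.4868, 0.006, 0.0698]
orientation: [0.99, 0.143, 0.0, 0.0]
force: [-0.2, 1.0, -2.4]
width: 0.0589
finger_force: 76.6
```

```bash
python3 -c "
from h import *; st(); s=cap('scene','s4')['image'][...,::-1]
cv2.imwrite('pics/v4.png',cv2.resize(s[150:290,130:400],(756,392),interpolation=cv2.INTER_CUBIC))"
```

```text
t 11.35 p [0.4868 0.006  0.0698] yaw 16.4 tilt 0.03 F [-0.2  1.  -2.4] w 0.0589 ff 76.6
cradle [-54.9 284.7] rack [-193.8 -230.4]
```

View pics/v4.png

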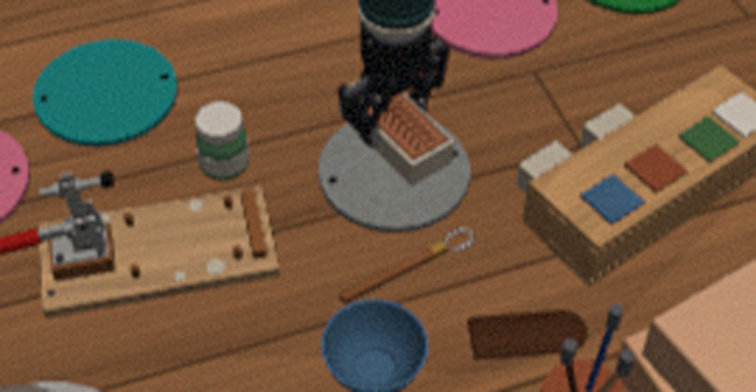

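Clamp stays open and the cradle is empty; the block hangs level over the grey bat (410,150). Lower it.

{"name": "servo_tool", "arguments": {"increments": [0,0,2.2,0,0,0,5.5,0,0,1.5,0,0,0,5.5,0,0,0.7,0,0,0,5.5,0,0,0.3,0,0,0,5.5,0,0,0.2,0,0,0,5.5,0,0,0.2,0,0,0,5.5,0,0,0.1,0,0,0,5.5,0,0,0.05,0,0,0,5.5]}}

```text
clock: 12.4
position: [0.4868, 0.006, 0.0169]
orientation: [0.989, 0.145, 0.0, -0.0]
force: [-0.1, -0.1, -2.7]
width: 0.0587
finger_force: 76.8
```

```bash
python3 -c "from h import *; st()"
```

```text
t 12.4 p [0.4868 0.006  0.0169] yaw 16.71 tilt 0.01 F [-0.1 -0.1 -2.7] w 0.0587 ff 76.8
cradle [-54.9 284.6] rack [-193.8 -230.4]
```

{"name": "servo_tool", "arguments": {"increments": [0,0,0.05,0,0,0,5.5,0,0,0.05,0,0,0,5.5,0,0,0.05,0,0,0,5.5,0,0,0,0,0,0,5.5,0,0,0,0,0,0,5.5,0,0,0,0,0,0,5.5,0,0,0,0,0,0,5.5,0,0,0,0,0,0,5.5]}}

```text
clock: 13.4
position: [0.4868, 0.006, 0.0161]
orientation: [0.989, 0.145, 0.0, 0.0]
force: [-3.1, 0.1, 8.9]
width: 0.0591
finger_force: 78.3
```

```bash
python3 -c "from h import *; st()"
```

```text
t 13.4 p [0.4868 0.006  0.0161] yaw 16.71 tilt 0.03 F [-3.1  0.1  8.9] w 0.0591 ff 78.3
cradle [-54.9 284.7] rack [-193.8 -230.4]
```

{"name": "servo_tool", "arguments": {"increments": [0,0,0,0,0,0,8.5,0,0,0,0,0,0,8.5,0,0,0,0,0,0,8.5,0,0,-0.8,0,0,0,8.5,-2.4,0,0,0,0,0,8.5,-2.5,0,0,0,0,0,8.5,0,0,0.4,0,0,0,8.5,0,0,0,0,0,0,8.5]}}

```text
clock: 14.4
position: [0.4411, -0.0083, 0.0195]
orientation: [0.989, 0.145, 0.001, 0.0]
force: [-0.3, -0.1, 0.2]
width: 0.0852
finger_force: 0.0
```

```bash
python3 -c "
from h import *; st(); s=cap('scene','s5')['image'][...,::-1];t=cap('top','t5')['image'][...,::-1]
m=np.zeros((600,800,3),np.uint8);m[:300,:450]=cv2.resize(s[160:260,220:370],(450,300),interpolation=cv2.INTER_CUBIC);m[300:,:450]=cv2.resize(t[160:260,180:330],(450,300),interpolation=cv2.INTER_CUBIC)
cv2.imwrite('pics/v5.png',m)"
```

```text
t 14.4 p [ 0.4411 -0.0083  0.0195] yaw 16.69 tilt 0.09 F [-0.3 -0.1  0.2] w 0.0852 ff 0.0
cradle [-98.9 265.6] rack [-241.7 -230.9]
```

View pics/v5.png

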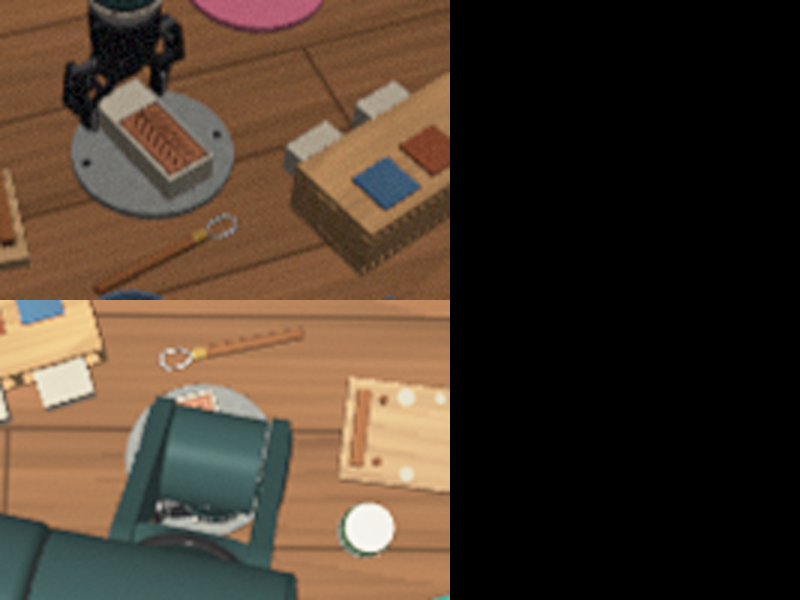

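The block rests flat on the grey bat, scene crop (155,140), with its plain end (130,95) between the open fingers. Grip the plain end and lift.

{"name": "servo_tool", "arguments": {"increments": [0,0,0,0,0,0,5.5,0,0,0,0,0,0,5.5,0,0,0,0,0,0,5.5,0,0,0,0,0,0,5.5,0,0,-0.5,0,0,0,5.5,0,0,-1,0,0,0,5.5,0,0,-1,0,0,0,5.5,0,0,0,0,0,0,5.5], "grip_force": 100}}

```text
clock: 15.5
position: [0.4406, -0.0082, 0.0453]
orientation: [0.989, 0.145, 0.001, 0.0]
force: [-0.3, -0.2, -2.9]
width: 0.0583
finger_force: 107.3
```

{"name": "servo_tool", "arguments": {"increments": [0,-2,0,0,0,0,5.5,0,-4,0,0,0,0,5.5,0,-5,0,0,0,0,5.5,0,-5.5,0,0,0,0,5.5,0,-5.5,0,0,0,0,5.5,0,-5.1,0,0,0,0,5.5,0,-4,0,0,0,0,5.5,0,-2,0,0,0,0,5.5]}}

```text
clock: 16.5
position: [0.3439, 0.3109, 0.0443]
orientation: [0.989, 0.146, 0.0, -0.0]
force: [-0.5, 0.6, -2.2]
width: 0.0584
finger_force: 107.6
```

```bash
python3 -c "
from h import *; st(); s=cap('scene','s6')['image'][...,::-1];t=cap('top','t6')['image'][...,::-1]
m=np.zeros((600,800,3),np.uint8);m[:300,:450]=cv2.resize(s[130:230,280:430],(450,300),interpolation=cv2.INTER_CUBIC);m[300:,:450]=cv2.resize(t[140:240,80:230],(450,300),interpolation=cv2.INTER_CUBIC)
cv2.imwrite('pics/v6.png',m)"
```

```text
t 16.5 p [0.3439 0.3109 0.0443] yaw 16.83 tilt 0.03 F [-0.5  0.6 -2.2] w 0.0584 ff 107.6
cradle [-229.5  572.6] rack [-243.   102.7]
```

View pics/v6.png

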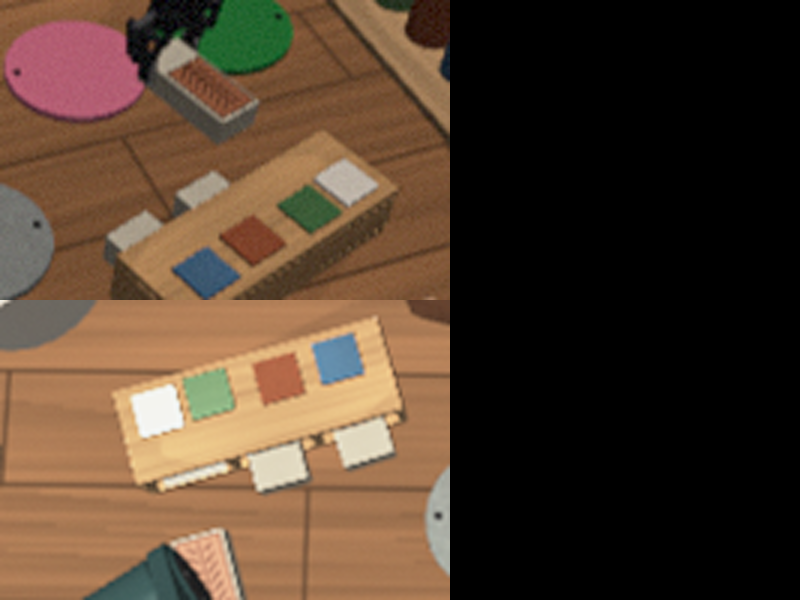

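```bash
python3 -c "
from h import *
c=dict(np.load('t6.npz'))
for u,v,z in [(279,467,.05),(364,443,.05),(195,474,.013),(170,543,.0748),(227,530,.0748)]:
    p=onz(c,80+(u+.5)/3-.5,140+(v-300+.5)/3-.5,z)[:2]; print(((p-RK[1])@RK[0]*1000).round(1))
"
```

```text
[-69.1  -0.5]
[ -69.  -100.7]
[-42.3 100.4]
[-123.6  134. ]
[-127.    69.6]
```

{"name": "servo_tool", "arguments": {"increments": [0,0.2,1.2,0,0,0,5.5,0,0,0.8,0,0,0,5.5,3,0,0,0,0,0,5.5,4,0,0,0,0,0,5.5,3,0,0,0,0,0,5.5,2.5,0,0,0,0,0,5.5,2,0,0,0,0,0,5.5,1,0,0,0,0,0,5.5]}}

```text
clock: 17.6
position: [0.4947, 0.3506, 0.0234]
orientation: [0.99, 0.144, -0.0, 0.0]
force: [-0.7, -0.3, -2.2]
width: 0.0581
finger_force: 107.6
```

```bash
python3 -c "from h import *; st()"
```

```text
t 17.6 p [0.4947 0.3506 0.0234] yaw 16.6 tilt 0.04 F [-0.7 -0.3 -2.2] w 0.0581 ff 107.6
cradle [-83.7 628.1] rack [-87.2  97.3]
```

{"name": "servo_tool", "arguments": {"increments": [0.5,-0.2,0.1,0,0,0,5.5,0.3,0,0.1,0,0,0,5.5,0.2,0,0.05,0,0,0,5.5,0.1,0,0,0,0,0,5.5,0.1,0,0,0,0,0,5.5,0.1,0,0,0,0,0,5.5,0.1,0,0,0,0,0,5.5,0,0,0,0,0,0,5.5]}}

```text
clock: 18.6
position: [0.5066, 0.3575, 0.0219]
orientation: [0.989, 0.145, 0.0, -0.0]
force: [0.1, -0.1, -2.9]
width: 0.0582
finger_force: 107.7
```

```bash
python3 -c "from h import *; st()"
```

```text
t 18.6 p [0.5066 0.3575 0.0219] yaw 16.7 tilt 0.01 F [ 0.1 -0.1 -2.9] w 0.0582 ff 107.7
cradle [-72.6 636.3] rack [-73.8 100.6]
```

{"name": "servo_tool", "arguments": {"increments": [0,0,0.05,0,0,0,5.5,0,0,0.05,0,0,0,5.5,0.1,0,0,0,0,0,5.5,0.1,0,0,0,0,0,5.5,0.1,0,0,0,0,0,5.5,0.1,0,0,0,0,0,5.5,0,0,0,0,0,0,5.5,0,0,0,0,0,0,5.5]}}

```text
clock: 19.6
position: [0.51, 0.3585, 0.0208]
orientation: [0.989, 0.145, -0.0, 0.0]
force: [-0.5, -0.4, -1.9]
width: 0.0584
finger_force: 107.7
```

```bash
python3 -c "from h import *; st()"
```

```text
t 19.6 p [0.51   0.3585 0.0208] yaw 16.71 tilt 0.03 F [-0.5 -0.4 -1.9] w 0.0584 ff 107.7
cradle [-69.3 637.7] rack [-70.2 100.6]
```

{"name": "servo_tool", "arguments": {"increments": [0,0,0.05,0,0,0,5.5,0.1,0,0,0,0,0,5.5,0.1,0,0,0,0,0,5.5,0.1,0,0,0,0,0,5.5,0,0,0,0,0,0,5.5,0,0,0,0,0,0,5.5,0,0,0,0,0,0,5.5,0,0,0,0,0,0,5.5]}}

```text
clock: 20.6
position: [0.5101, 0.3583, 0.0199]
orientation: [0.989, 0.146, -0.003, 0.001]
force: [-8.5, -2.3, 2.6]
width: 0.0584
finger_force: 108.5
```

```bash
python3 -c "from h import *; st()"
```

```text
t 20.6 p [0.5101 0.3583 0.0199] yaw 16.74 tilt 0.33 F [-8.5 -2.3  2.6] w 0.0584 ff 108.5
cradle [-69.3 637.5] rack [-70.2 100.4]
```

The block presses on the back board (about 8 N) and carries on the floor. Release and rise.

{"name": "servo_tool", "arguments": {"increments": [0,0,0.05,0,0,0,5.5,0,0,0,0,0,0,7,0,0,0,0,0,0,8.4,0,0,0,0,0,0,8.5,0,0,0,0,0,0,8.5,0,0,-1,0,0,0,8.5,0,0,-4,0,0,0,8.5,0,0,-5,0,0,0,8.5]}}

```text
clock: 21.6
position: [0.5125, 0.359, 0.1205]
orientation: [0.989, 0.145, -0.001, 0.0]
force: [0.7, 1.0, 0.6]
width: 0.0848
finger_force: 0.0
```

{"name": "servo_tool", "arguments": {"increments": [-3,0,-4,0,0,0,8.5,-5,0,-2,0,0,0,8.5,-4,4,0,0,0,0,8.5,0,6,0,0,0,0,8.5,0,6,0,0,0,0,8.5,0,6,0,0,0,0,8.5,0,6,0,0,0,0,8.5,0,4,0,0,0,0,8.5]}}

```text
clock: 22.6
position: [0.4911, 0.0159, 0.1808]
orientation: [0.99, 0.144, 0.001, 0.0]
force: [0.2, 0.6, -0.2]
width: 0.0847
finger_force: 0.0
```

```bash
python3 -c "
from h import *; st(); s=cap('scene','s7')['image'][...,::-1];t=cap('top','t7')['image'][...,::-1]
m=np.zeros((600,800,3),np.uint8);m[:300]=cv2.resize(s[150:290,80:453],(800,300),interpolation=cv2.INTER_CUBIC);m[300:,:450]=cv2.resize(t[140:240,80:230],(450,300),interpolation=cv2.INTER_CUBIC)
cv2.imwrite('pics/v7.png',m)"
```

```text
t 22.6 p [0.4911 0.0159 0.1808] yaw 16.61 tilt 0.1 F [ 0.2  0.6 -0.2] w 0.0847 ff 0.0
cradle [-51.7 295. ] rack [-186.8 -222.1]
```

View pics/v7.png

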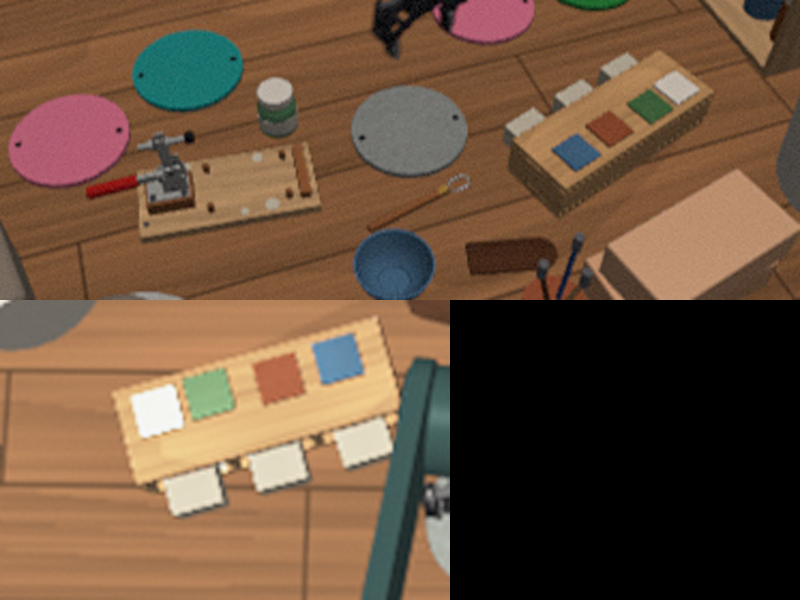

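All three block ends, top crop (195,490), (278,467) and (363,443), stick out equally, so the block is home. The clamp is still open and the other things have not moved.

```bash
python3 -c "
from bench import manip
print(manip.close_job())"
```

```text
the job is handed in; nothing more can be done
None
```

The job is handed in at about 23 s on the robot's clock: the clamp stands fully open, the block went onto the grey bat and then into the free left bay, home against the back, and the other blocks and table items look undisturbed in the last pictures.

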